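# Wind the loaded grill rack up with the loose crank

### The arm

A 6-joint arm with a two-finger parallel gripper is mounted at the origin on the work surface. World frame = base frame: x ahead of the robot, y to its left, z up, the work surface at z = 0. Lengths are in m, angles in rad, forces in N, time in s.
With the tool pointing down it reaches from about 0.4 to 0.825 m from the base axis. Payload 7 kg.
Tool frame: the origin (TCP) lies at the centre of the arm's flange, where the gripper is bolted on; the fingertips stand 178 mm ahead of it and the grasp point (between the pads) lies 159 mm ahead of it; x points along the fingers, z is the direction in which the jaws open and shut, and the axes are right-handed (so a half turn about x gives the same grasp; the last joint's range is limited). The gripper opens to 88 mm and grips with 3 to 60 N. Pads are 19 mm wide; open, the fingers measure 130 mm over their backs; the gripper's body (78 mm by 193 mm) begins 47 mm behind the grasp point.
Start: joints at [-1.021, 0.359, 0.012, 0, -1.224, -0.288], TCP at [0.175, -0.652, 0.405] pointing down, gripper open.
Joint ranges: [-3.07, 3.07], [-1.43, 2.12], [-1.02, 1.25], [-3.03, 1.67], [-3.05, -0], [-3.03, 3.03]. Speed limits (rad/s): [2.39, 2.39, 3.01, 3.14, 3.14, 3.14].

### API

Orientations are given as [roll, pitch, yaw] about the fixed x, y, z axes, in that order (R = Rz(yaw) Ry(pitch) Rx(roll)).
In Python, from station import telemetry, optics, job_done, finder gives the robot as it stands.
- The arm moves only by the tool play_rows, never from a script. Its argument "steps" is a list of rows, each an object of numbers: "gripper": the opening, from 0 (shut) to 1 (fully open); "tx", "ty", "tz": the shift along the tool's x, y, z in units of 25 mm (1.0 is 25 mm); "ax", "ay", "az": the turn, a rotation vector about the tool's x, y, z in units of 6 degrees (1.0 is 6 degrees). In form: [{"gripper": .., "tx": .., "ty": .., "tz": .., "ax": .., "ay": .., "az": ..}, ...]. A call has 1 to 20 rows; each row shifts and turns the commanded pose from where the row before left it, along the tool's axes as they then stand; what a row does not reach is not made up. A row lasts 1/12 s, in which the tool goes at most 41.7 mm and 7.16 degrees, less where a joint would pass 70% of its speed; a pose out of reach is approached as far as the arm can. A call is refused whole if a number of a shift passes 1 or a number of a turn 1, either way. A call with a gripper value outside its range is refused whole. The fingers move at their own pace and stop on an object; "newtons" is the grip in N (left out, the last holds). Time passes only in rows, so rows that do not move let the fingers close. It gives the time, the measured TCP pose, the force and the opening at its end, in the units of the state.
- telemetry.get_state(): the state, without advancing time (a new reading comes with each control period).
- optics.grab_frame(name): name is "scene" or "top"; returns the picture (420x560x3 uint8, red, green, blue); there is no depth.
- optics.calibration(name): a dict with "fx", "fy", "cx", "cy" (pixels), "T" (4x4, takes a point from camera to world coordinates). Camera axes: x right, y down, z forward; pixel columns grow to the right and rows downward; lengths in m; the calibration is good to about 2 mm. A picture is of the moment at which its call begins. calibration takes no time and is no camera call.
- job_done(): hands the job in, once; it reports no verdict.
Trained networks look in the newest picture that a camera, given by its name, has taken for a name from the list of things; names that differ only in an ending like _2 or _b are one class to them, and where a whole thing is asked for, a point or a joint stands for the part that bears it (a point fixed in the world has none). Each returns a list of dicts, best first, with "confidence" (0 to 1); they miss things now and then, are a little off and sometimes report something else, mostly with a low value. They report only what shows in the picture. A call takes as long as a camera call. They do not tell look-alikes from the thing itself.
- finder.look_for(query, camera): "extent" ([left, top, right, bottom] in pixels, round what is visible of it).
- finder.silhouettes(query, camera): "pixels" (420x560 bool, what is visible of it) and "extent" ([left, top, right, bottom] in pixels, round what is visible of it).
- finder.pinpoint(query, camera): "location" ([row, column] in pixels: a listed point, or the origin of a listed thing).
The state is a dict: "t": time; "q": joint angles; "qd": joint speeds; "joint_efforts": joint torques, N m; "eef_pos": TCP position; "ee_rot": TCP orientation; "force": force on the tool from outside, world axes, zero at the start; "moment": the same for the moment, N m; "width": finger opening in m.
Only numpy, scipy, OpenCV 4.12 (cv2) and the standard library are available. Lean on these libraries where they do the work, as an engineer would, in place of code of your own. Each camera call takes 0.05 s, during which the arm holds its last target.

### The job

The leaf parcels are browning too fast. Pick up the crank by its red grip, fit its square hub fully down onto the square brass shaft of the grill that holds the green leaf parcels, and wind it clockwise (seen from above) two full turns to raise that rack; up to half a turn more does no harm. Leave the crank sitting on the shaft, and do not turn the shaft of the empty grill.

Things in the scene. Friction and masses are not known exactly. Their poses are not given: they have to be found in the camera images.
- crank: Loose steel crank lying flat. Hub: square tube 44 mm wide, 36 tall, its 32 mm square hole open right through. Arm: bar 24 wide, 10 thick, level with the hub's underside. Grip: upright red cylinder, 26 diameter, 14 to 80 above the underside, 75 from the hub's axis; spins endlessly on slight friction (0.03 N m). 0.3 kg. Origin: hub axis, at the underside; x: towards the grip, z up.
- winder_seat (a point): Foot of the brass shaft on the parcel grill's robot side: on its axis, 129 mm above the counter, where the crank's origin comes to rest. Shaft 25 mm square for 26 mm up, then tapered to 10 mm at 40 mm up; x, y square to its flats, z up. Crank fits any quarter turn with 3 mm, 20 degrees play. Grey block 64 mm wide below; grill rim 102 mm high, under the crank's sweep.
- winder (a joint): Turning of that shaft in rad, growing clockwise seen from above; starts at 0 to 1.5. One turn, 6.28, raises the rack with the six green leaf parcels by 10 mm; upper stop at 20. Needs about 0.15 N m (2 N at the crank's grip) and stays where it is left.
- bare_winder (a joint): Turning of the like shaft of the other grill, whose rack is empty, in rad; starts at 0 to 1.5; to be left alone. The grills stand side by side, their shafts about 0.48 m apart; either may be on the left.
Not all that is in view belongs to the job. Leave any turquoise look-alike of the crank alone.

How it is judged:
By the outcome, as a careful person would: the job done as asked, in the order asked, and still so for the second after the job is handed in, with the robot touching nothing.
It also fails if it takes over 61 s, if anything falls off the work surface, if the arm or the gripper's body presses on something with over 40 N, if the wrist force passes 120 N, or if a joint passes its speed limit or range.

## Working session

There is one attempt and no reset: what is moved stays moved. The work goes in short steps, Python scripts to look and compute and a tool call to move; the robot and the scene stay as the last step left them, time stands still between calls to the robot, and variables do not carry over. Pictures are saved under pics/ and viewed, and the job is handed in when it is done.

Besides the shell and the picture viewer there is one more tool, called after ">>>" by a JSON object that holds its "name" and its "arguments". play_rows: Moves the arm, as the interface text tells. Its arguments: {"type":"object","properties":{"steps":{"type":"array"},"newtons":{"type":"number"}},"required":["steps"]}

```bash
mkdir -p pics; ls; python3 - <<'E'
from station import telemetry, optics, finder
import cv2
s=telemetry.get_state(); print(s)
for n in ("scene","top"):
    im=optics.grab_frame(n); cv2.imwrite(f"pics/{n}0.png",im[:,:,::-1])
    c=optics.calibration(n); print(n,c)
    for q in ("crank","winder_seat"):
        print(q,[(p['location'],round(p['confidence'],2)) for p in finder.pinpoint(q,n)])
    for q in ("crank","winder","bare_winder"):
        print(q,[(p['extent'],round(p['confidence'],2)) for p in finder.look_for(q,n)])
E
```

```text
pics
{'t': 0.0, 'q': array([-1.02087279e+00,  3.59373493e-01,  1.10835884e-02, -3.23428414e-04,
       -1.22409793e+00, -2.88117485e-01]), 'qd': array([-0.00086613, -0.00048471, -0.00273456, -0.00039147,  0.00150578,
        0.00092887]), 'joint_efforts': array([ 1.08209399e-03, -5.82713950e+01,  2.93052542e+01,  6.99670315e+00,
        6.77254808e-03, -2.28512208e-04]), 'eef_pos': array([ 0.17466667, -0.6518167 ,  0.40374669]), 'ee_rot': array([0.09937306, 1.56917603, 1.9318653 ]), 'force': array([ 0.68512214, -0.5043993 , -0.102299  ]), 'moment': array([ 0.02090091, -0.00271986, -0.04255085]), 'width': 0.08748853675388277}
scene {'fx': 379.38273480111127, 'fy': 379.38273480111127, 'cx': 277.2714133432718, 'cy': 208.07081547708015, 'T': array([[ 0.02868902,  0.72842063, -0.68452928,  1.03725509],
       [ 0.99956942, -0.02512429,  0.0151573 , -0.01562404],
       [-0.00615742, -0.68466938, -0.72882778,  0.82723437],
       [ 0.        ,  0.        ,  0.        ,  1.        ]])}
crank [([252.5, 297.6], 0.84), ([186.9, 182.1], 0.55)]
winder_seat [([271.4, 391.4], 0.66)]
crank [([150.6, 170.1, 189.8, 200.6], 0.93), ([287.0, 238.7, 318.9, 283.3], 0.57), ([380.1, 258.2, 404.0, 280.7], 0.28)]
winder [([378.7, 259.7, 403.7, 282.6], 0.83)]
bare_winder [([166.2, 258.1, 188.9, 282.2], 0.91)]
top {'fx': 524.7677814330448, 'fy': 524.7677814330448, 'cx': 273.3750396019338, 'cy': 211.70407157052094, 'T': array([[-0.02449754, -0.9980477 ,  0.05745133,  0.29640378],
       [-0.9996903 ,  0.02470848,  0.00296412, -0.01410751],
       [-0.00437786, -0.05736092, -0.99834391,  1.34969555],
       [ 0.        ,  0.        ,  0.        ,  1.        ]])}
crank [([194.0, 245.8], 0.81)]
winder_seat [([125.5, 162.4], 0.56)]
crank [([410.1, 272.3, 422.9, 286.9], 0.7), ([233.6, 158.6, 260.2, 200.2], 0.61)]
winder [([156.4, 118.0, 172.1, 136.1], 0.56)]
bare_winder [([357.1, 119.7, 372.8, 139.6], 0.63)]
```

View pics/scene0.png

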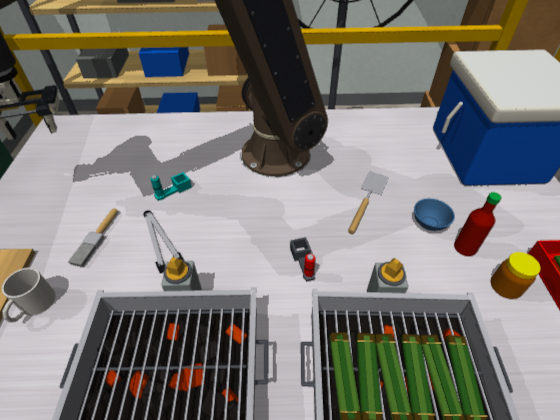

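View pics/top0.png

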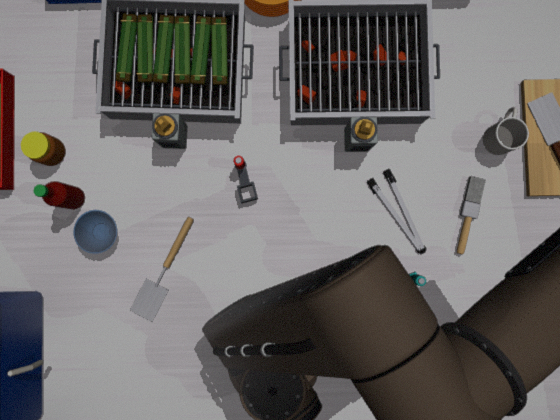

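The parcels are on the +y grill: its shaft is at about (165,127) in top and (392,268) in scene. The steel crank's hub is at (247,193) in top and its red grip at (239,161). Next I'll zoom in to measure.

```bash
python3 - <<'E'
import cv2,numpy as np
t=cv2.imread('pics/top0.png');s=cv2.imread('pics/scene0.png')
a=cv2.resize(t[100:220,140:270],None,fx=6,fy=6,interpolation=cv2.INTER_CUBIC)[:600]
cv2.imwrite('pics/tz.png',cv2.resize(t[105:205,140:270],(780,600),interpolation=cv2.INTER_CUBIC))
cv2.imwrite('pics/sz.png',cv2.resize(s[225:300,280:420],(784,420),interpolation=cv2.INTER_CUBIC))
E
cat > h.py <<'E'
from station import telemetry, optics, finder
import numpy as np, cv2
def px2w(n,u,v,z):
    c=optics.calibration(n);T=c['T'];d=T[:3,:3]@np.array([(u-c['cx'])/c['fx'],(v-c['cy'])/c['fy'],1]);o=T[:3,3]
    return o+d*(z-o[2])/d[2]
def w2px(n,p):
    c=optics.calibration(n);T=c['T'];q=T[:3,:3].T@(np.asarray(p)-T[:3,3]);return np.array([c['fx']*q[0]/q[2]+c['cx'],c['fy']*q[1]/q[2]+c['cy']])
E
```

```text
(no output)
```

View pics/tz.png

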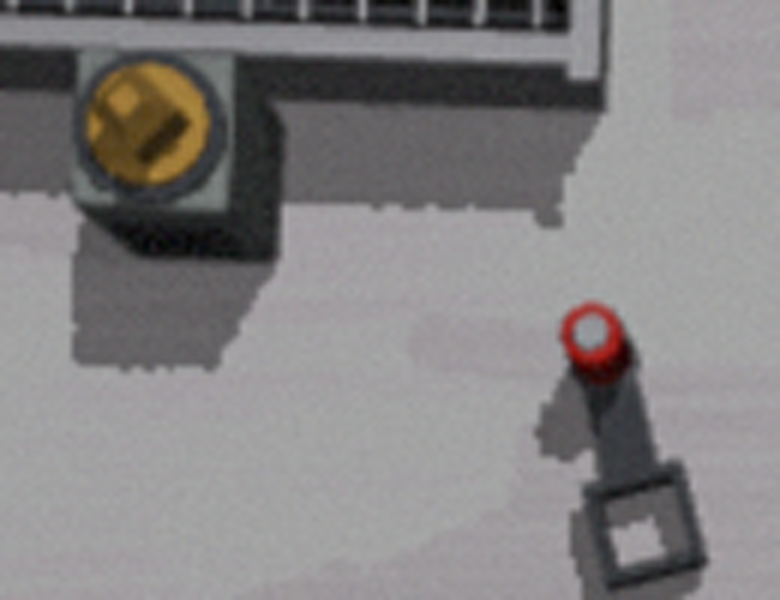

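View pics/sz.png

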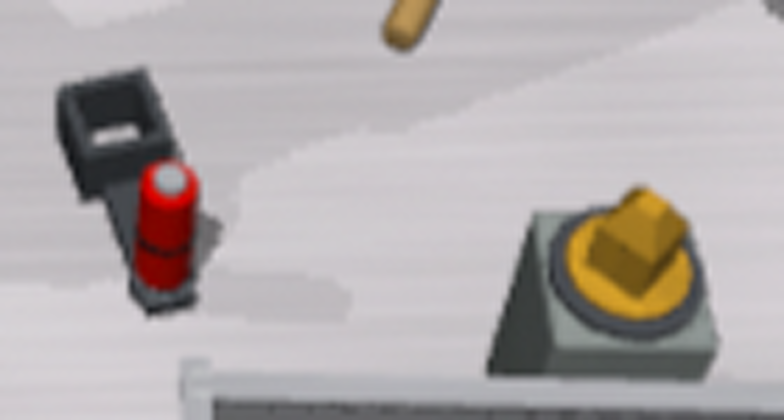

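```bash
python3 - <<'E'
from h import *
tz=lambda x,y:(140+x/6-.4,105+y/6-.4); sz=lambda x,y:(280+x/5.6-.4,225+y/5.6-.4)
for nm,a,b,z in [("hub",(646,525),None,.036),("grip",(591,333),(170,178),.08),("disc",(150,123),(628,270),.129),("shafttop",(124,96),(641,192),.169)]:
    if a: print(nm,'top',px2w('top',*tz(*a),z).round(4))
    if b: print(nm,'scene',px2w('scene',*sz(*b),z).round(4))
hs=[(60,90),(145,68),(175,150),(85,172)]
print('hub scene',px2w('scene',*sz(117,118),.036))
# fit crank with corner pts of hub top both cams + grip tops
from scipy.optimize import least_squares
obs=[('top',tz(*p)) for p in [(585,492),(680,460),(705,562),(613,587)]]
def R(a): return np.array([[np.cos(a),-np.sin(a)],[np.sin(a),np.cos(a)]])
def f(x,full=False):
    r=[]
    r+=list(w2px('top',[*(x[:2]+R(x[2])@[.075,0]),.08])-tz(591,333))
    r+=list(w2px('scene',[*(x[:2]+R(x[2])@[.075,0]),.08])-sz(170,178))
    r+=list(w2px('top',[*x[:2],.036])-tz(646,525))
    r+=list(w2px('scene',[*x[:2],.036])-sz(117,118))
    return np.array(r)
s=least_squares(f,[.3,.05,.2]);print(s.x,s.fun.round(2)); x=s.x
print('grip',x[:2]+R(x[2])@[.075,0])
# draw overlay seat hypotheses
E
```

```text
hub top [0.423  0.0542 0.036 ]
grip top [0.4976 0.0726 0.08  ]
grip scene [0.498  0.0741 0.08  ]
disc top [0.5772 0.2405 0.129 ]
disc scene [0.5828 0.2418 0.129 ]
shafttop top [0.5786 0.242  0.169 ]
shafttop scene [0.5745 0.2401 0.169 ]
hub scene [0.43113993 0.05768537 0.036     ]
[0.42542006 0.05587287 0.23652537] [-0.37 -0.3  -0.27  0.12 -0.69 -0.95 -0.84 -1.72]
grip [0.49833191 0.07344733]
```

```bash
cat > ov.py <<'E'
from h import *
def sq(n,cx,cy,z,h,a):
    return np.array([w2px(n,[cx+h*1.41421*np.cos(a+k*np.pi/2+np.pi/4),cy+h*1.41421*np.sin(a+k*np.pi/2+np.pi/4),z]) for k in range(4)])
def overlay(n,src,box,k,cx,cy,degs,out):
    im=cv2.imread(src);x0,y0,x1,y1=box;ims=[]
    for d in degs:
        c=cv2.resize(im[y0:y1,x0:x1],None,fx=k,fy=k,interpolation=cv2.INTER_CUBIC)
        for z,h,col in((.129,.0125,(255,0,0)),(.155,.0125,(0,255,0)),(.169,.005,(255,255,255))):
            p=((sq(n,cx,cy,z,h,np.radians(d))-[x0,y0]+.5)*k).astype(np.int32)
            cv2.polylines(c,[p],True,col,1)
        cv2.putText(c,str(d),(5,15),0,.5,(0,0,255),1)
        ims.append(c)
    return np.hstack(ims)
if __name__=='__main__':
    import sys
    cx,cy=map(float,sys.argv[1:3]);degs=list(map(int,sys.argv[3].split(',')))
    a=overlay('top','pics/top0.png',(148,110,182,144),7,cx,cy,degs,0);b=overlay('scene','pics/scene0.png',(375,253,409,287),7,cx,cy,degs,0)
    cv2.imwrite(sys.argv[4],np.vstack([a,b]))
E
python3 ov.py 0.577 0.241 40,50,60 pics/ov1.png
```

```text
(no output)
```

View pics/ov1.png

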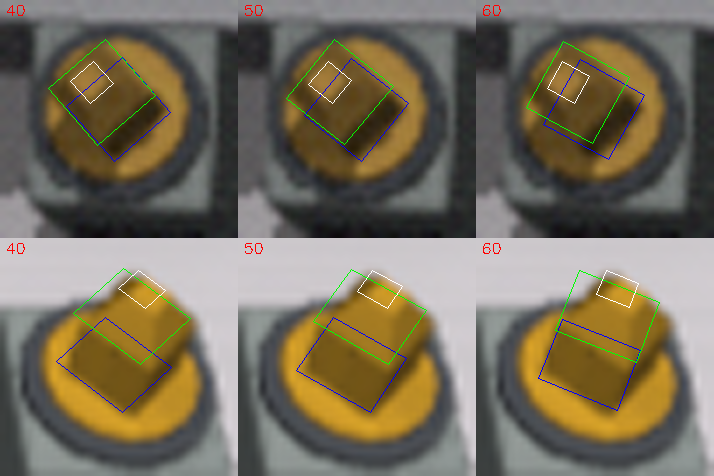

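```bash
python3 ov.py 0.579 0.242 42,47,52 pics/ov2.png
```

```text
(no output)
```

View pics/ov2.png

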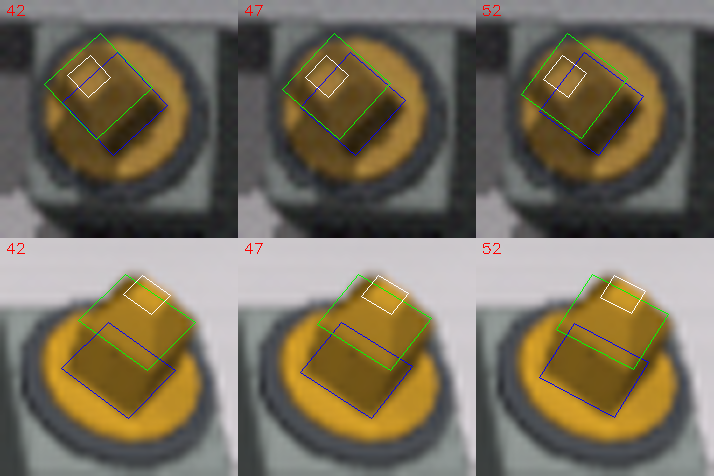

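>>> {"name": "play_rows", "arguments": {"steps": [{"gripper":0.6,"ty":-0.4,"tz":0.2},{"gripper":0.6,"ty":-0.8,"tz":0.5},{"gripper":0.6,"ty":-1,"tz":0.8},{"gripper":0.6,"ty":-1,"tz":1},{"gripper":0.6,"ty":-1,"tz":1},{"gripper":0.6,"ty":-1,"tz":1},{"gripper":0.6,"ty":-1,"tz":1},{"gripper":0.6,"ty":-1,"tz":1},{"gripper":0.6,"ty":-1,"tz":1},{"gripper":0.6,"ty":-1,"tz":1},{"gripper":0.6,"ty":-1,"tz":1},{"gripper":0.6,"ty":-1,"tz":1},{"gripper":0.6,"ty":-1,"tz":1},{"gripper":0.6,"ty":-1,"tz":1},{"gripper":0.6,"ty":-1,"tz":1},{"gripper":0.6,"ty":-1,"tz":1},{"gripper":0.6,"ty":-1,"tz":1},{"gripper":0.6,"ty":-1,"tz":1},{"gripper":0.6,"ty":-1,"tz":1},{"gripper":0.6,"ty":-0.8,"tz":1}]}}

```text
invalid input
```

>>> {"name": "play_rows", "arguments": {"steps": [{"gripper":0.6,"tz":1,"ty":-0.4},{"gripper":0.6,"tz":1},{"gripper":0.6,"tz":1},{"gripper":0.6,"tz":1},{"gripper":0.6,"tz":1},{"gripper":0.6,"tz":0.6},{"gripper":0.6,"tz":0.2},{"gripper":0.6},{"gripper":0.6}]}}

```text
invalid input
```

>>> {"name": "play_rows", "arguments": {"steps": [{"gripper":0.6,"ax":-0.5},{"gripper":0.6,"ax":-1},{"gripper":0.6,"ax":-1},{"gripper":0.6,"ax":-1},{"gripper":0.6,"ax":-1},{"gripper":0.6,"ax":-1},{"gripper":0.6,"ax":-1},{"gripper":0.6,"ax":-1},{"gripper":0.6,"ax":-1},{"gripper":0.6,"ax":-1},{"gripper":0.6,"ax":-1},{"gripper":0.6,"ax":-1},{"gripper":0.6,"ax":-1},{"gripper":0.6,"ax":-1},{"gripper":0.6,"ax":-1},{"gripper":0.6,"ax":-0.3},{"gripper":0.6},{"gripper":0.6}]}}

```text
invalid input
```

```bash
cat >> h.py <<'E'
from scipy.spatial.transform import Rotation as Ro
def st(target=None):
    s=telemetry.get_state();M=Ro.from_euler('xyz',s['ee_rot']).as_matrix()
    print('t',round(s['t'],2),'tcp',s['eef_pos'].round(4),'jaw deg',np.degrees(np.arctan2(M[1,2],M[0,2])).round(2),'x ax',M[:,0].round(4),'F',s['force'].round(1),'M',s['moment'].round(2),'w',round(s['width'],4),'q',s['q'].round(2))
    g=s['eef_pos']+.159*M[:,0];print('grasp',g.round(4))
    if target is not None: print('units needed tool',(M.T@(np.array(target)-g)/.025).round(2))
    return s,M,g
E
python3 -c "
from h import *
st([.498,.0735,.064])"
```

```text
t 0.6 tcp [ 0.1747 -0.652   0.4047] jaw deg 105.0 x ax [ 0.  0. -1.] F [ 0.8 -0.   0.4] M [ 0.01 -0.01 -0.04] w 0.0881 q [-1.02  0.36  0.01 -0.   -1.22 -0.29]
grasp [ 0.1747 -0.652   0.2457]
units needed tool [  7.27 -20.    24.68]
```

>>> {"name": "play_rows", "arguments": {"steps": [{"gripper":0.6,"tx":0,"ty":-0.4,"tz":0.2,"ax":0,"ay":0,"az":0},{"gripper":0.6,"tx":0,"ty":-0.8,"tz":0.5,"ax":0,"ay":0,"az":0},{"gripper":0.6,"tx":0,"ty":-1,"tz":0.8,"ax":0,"ay":0,"az":0},{"gripper":0.6,"tx":0,"ty":-1,"tz":1,"ax":0,"ay":0,"az":0},{"gripper":0.6,"tx":0,"ty":-1,"tz":1,"ax":0,"ay":0,"az":0},{"gripper":0.6,"tx":0,"ty":-1,"tz":1,"ax":0,"ay":0,"az":0},{"gripper":0.6,"tx":0,"ty":-1,"tz":1,"ax":0,"ay":0,"az":0},{"gripper":0.6,"tx":0,"ty":-1,"tz":1,"ax":0,"ay":0,"az":0},{"gripper":0.6,"tx":0,"ty":-1,"tz":1,"ax":0,"ay":0,"az":0},{"gripper":0.6,"tx":0,"ty":-1,"tz":1,"ax":0,"ay":0,"az":0},{"gripper":0.6,"tx":0,"ty":-1,"tz":1,"ax":0,"ay":0,"az":0},{"gripper":0.6,"tx":0,"ty":-1,"tz":1,"ax":0,"ay":0,"az":0},{"gripper":0.6,"tx":0,"ty":-1,"tz":1,"ax":0,"ay":0,"az":0},{"gripper":0.6,"tx":0,"ty":-1,"tz":1,"ax":0,"ay":0,"az":0},{"gripper":0.6,"tx":0,"ty":-1,"tz":1,"ax":0,"ay":0,"az":0},{"gripper":0.6,"tx":0,"ty":-1,"tz":1,"ax":0,"ay":0,"az":0},{"gripper":0.6,"tx":0,"ty":-1,"tz":1,"ax":0,"ay":0,"az":0},{"gripper":0.6,"tx":0,"ty":-1,"tz":1,"ax":0,"ay":0,"az":0},{"gripper":0.6,"tx":0,"ty":-1,"tz":1,"ax":0,"ay":0,"az":0},{"gripper":0.6,"tx":0,"ty":-0.8,"tz":1,"ax":0,"ay":0,"az":0}]}}

```text
t: 2.27
eef_pos: [0.5146, -0.08, 0.4049]
ee_rot: [-1.695, 1.57, 0.138]
force: [0.7, -0.8, 0.5]
width: 0.0527
```

>>> {"name": "play_rows", "arguments": {"steps": [{"gripper":0.6,"tx":0,"ty":-0.5,"tz":1,"ax":0,"ay":0,"az":0},{"gripper":0.6,"tx":0,"ty":-0.5,"tz":1,"ax":0,"ay":0,"az":0},{"gripper":0.6,"tx":0,"ty":0,"tz":1,"ax":0,"ay":0,"az":0},{"gripper":0.6,"tx":0,"ty":0,"tz":1,"ax":0,"ay":0,"az":0},{"gripper":0.6,"tx":0,"ty":0,"tz":1,"ax":0,"ay":0,"az":0},{"gripper":0.6,"tx":0,"ty":0,"tz":0.8,"ax":0,"ay":0,"az":0},{"gripper":0.6,"tx":0,"ty":0,"tz":0.38,"ax":-0.5,"ay":0,"az":0},{"gripper":0.6,"tx":0,"ty":0,"tz":0,"ax":-1,"ay":0,"az":0},{"gripper":0.6,"tx":0,"ty":0,"tz":0,"ax":-1,"ay":0,"az":0},{"gripper":0.6,"tx":0,"ty":0,"tz":0,"ax":-1,"ay":0,"az":0},{"gripper":0.6,"tx":0,"ty":0,"tz":0,"ax":-1,"ay":0,"az":0},{"gripper":0.6,"tx":0,"ty":0,"tz":0,"ax":-1,"ay":0,"az":0},{"gripper":0.6,"tx":0,"ty":0,"tz":0,"ax":-1,"ay":0,"az":0},{"gripper":0.6,"tx":0,"ty":0,"tz":0,"ax":-1,"ay":0,"az":0},{"gripper":0.6,"tx":0,"ty":0,"tz":0,"ax":-1,"ay":0,"az":0},{"gripper":0.6,"tx":0,"ty":0,"tz":0,"ax":-1,"ay":0,"az":0},{"gripper":0.6,"tx":0,"ty":0,"tz":0,"ax":-1,"ay":0,"az":0},{"gripper":0.6,"tx":0,"ty":0,"tz":0,"ax":-1,"ay":0,"az":0},{"gripper":0.6,"tx":0,"ty":0,"tz":0,"ax":-1,"ay":0,"az":0},{"gripper":0.6,"tx":0,"ty":0,"tz":0,"ax":-1,"ay":0,"az":0}]}}

```text
t: 3.93
eef_pos: [0.4976, 0.0736, 0.4048]
ee_rot: [-2.526, 1.57, 0.726]
force: [-0.9, -0.8, 0.8]
width: 0.0528
```

>>> {"name": "play_rows", "arguments": {"steps": [{"gripper":0.6,"tx":0.5,"ty":0,"tz":0,"ax":-1,"ay":0,"az":0},{"gripper":0.6,"tx":0.8,"ty":0,"tz":0,"ax":-0.25,"ay":0,"az":0},{"gripper":0.6,"tx":0.8,"ty":0,"tz":0,"ax":0,"ay":0,"az":0},{"gripper":0.6,"tx":0.8,"ty":0,"tz":0,"ax":0,"ay":0,"az":0},{"gripper":0.6,"tx":0.6,"ty":0,"tz":0,"ax":0,"ay":0,"az":0},{"gripper":0.6,"tx":0.3,"ty":0,"tz":0,"ax":0,"ay":0,"az":0},{"gripper":0.6,"tx":0,"ty":0,"tz":0,"ax":0,"ay":0,"az":0},{"gripper":0.6,"tx":0,"ty":0,"tz":0,"ax":0,"ay":0,"az":0}]}}

```text
t: 4.6
eef_pos: [0.4981, 0.0736, 0.3101]
ee_rot: [2.063, 1.571, -0.842]
force: [0.4, 0.4, 0.7]
width: 0.0526
```

```bash
python3 -c "
from h import *
st([.498,.0735,.064])
for n in ('top','scene'): cv2.imwrite(f'pics/{n}1.png',optics.grab_frame(n)[:,:,::-1])
s=cv2.imread('pics/scene1.png');t=cv2.imread('pics/top1.png')
cv2.imwrite('pics/c1.png',cv2.resize(s[180:320,240:400],(640,560),interpolation=cv2.INTER_CUBIC))"
```

```text
t 4.6 tcp [0.4981 0.0736 0.3101] jaw deg -166.48 x ax [ 2.e-04 -2.e-04 -1.e+00] F [0.4 0.4 0.7] M [0.04 0.11 0.02] w 0.0526 q [ 0.54  0.16 -0.49  0.   -0.92 -0.3 ]
grasp [0.4981 0.0736 0.1511]
units needed tool [3.48 0.   0.01]
```

View pics/c1.png

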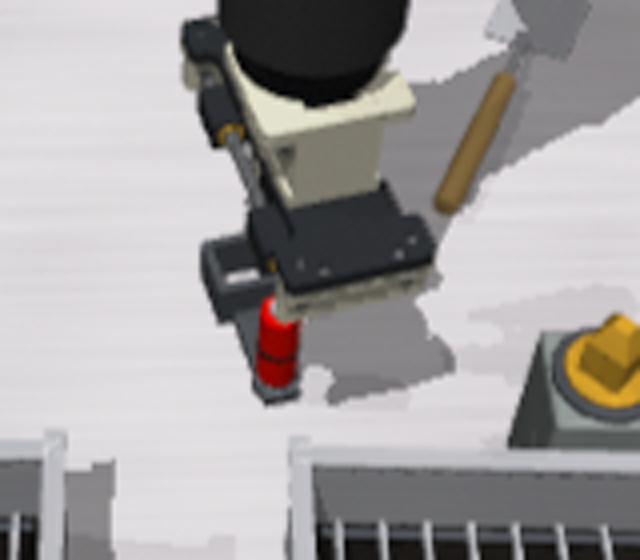

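```bash
python3 -c "
from h import *
s,M,g=st()
pt=lambda p,n: ((w2px(n,p)))
for n in('scene','top'):
  for nm,o in (('grasp',(0,0,0)),('tip+z',(.019,0,.03)),('tip-z',(.019,0,-.03)),('body',(-.047,0,0)),('tcp',(-.159,0,0))):
    p=w2px(n,g+M@np.array(o)); print(n,nm,p.round(1),(( p-[240,180])*4).round() if n=='scene' else '')
t=cv2.imread('pics/top1.png')
cv2.imwrite('pics/c2.png',cv2.resize(t[90:250,150:330],(720,640)[:2],interpolation=cv2.INTER_CUBIC)[:600])"
```

```text
t 4.7 tcp [0.4984 0.0737 0.3108] jaw deg -166.48 x ax [ 1.7e-03  7.0e-04 -1.0e+00] F [ 0.4 -0.   0.1] M [ 0.06  0.07 -0.02] w 0.0529 q [ 0.54  0.16 -0.49  0.   -0.92 -0.3 ]
grasp [0.4986 0.0738 0.1518]
scene grasp [311.6 237.9] [286. 232.]
scene tip+z [307.1 233.4] [268. 214.]
scene tip-z [315.4 253.2] [302. 293.]
scene body [312.9 224.4] [292. 178.]
scene tcp [316.4 187.1] [306.  29.]
top grasp [235.3 154.8] 
top tip+z [239.2 168.5] 
top tip-z [232.7 143.9] 
top body [233.7 151.3] 
top tcp [229.3 141.8]
```

View pics/c2.png

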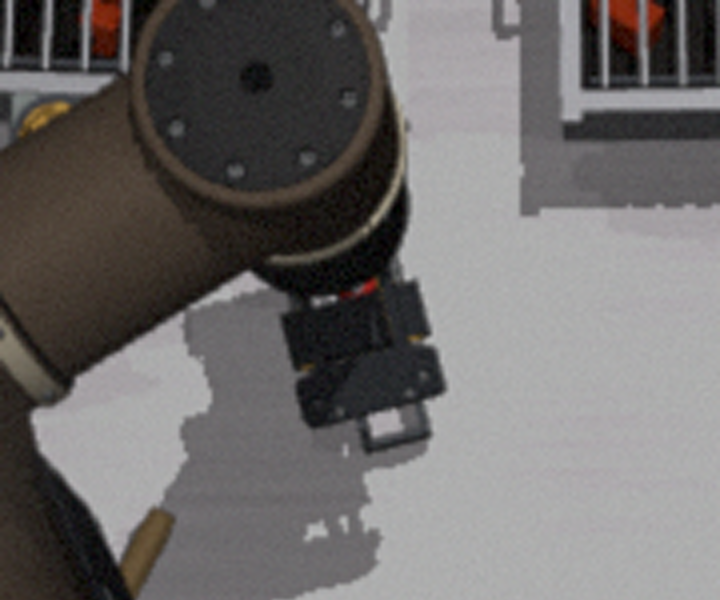

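>>> {"name": "play_rows", "arguments": {"steps": [{"gripper":0.6,"tx":0.4,"ty":0,"tz":0,"ax":0,"ay":0,"az":0},{"gripper":0.6,"tx":0.7,"ty":0,"tz":0,"ax":0,"ay":0,"az":0},{"gripper":0.6,"tx":0.7,"ty":0,"tz":0,"ax":0,"ay":0,"az":0},{"gripper":0.6,"tx":0.7,"ty":0,"tz":0,"ax":0,"ay":0,"az":0},{"gripper":0.6,"tx":0.6,"ty":0,"tz":0,"ax":0,"ay":0,"az":0},{"gripper":0.6,"tx":0.3,"ty":0,"tz":0,"ax":0,"ay":0,"az":0},{"gripper":0.6,"tx":0.1,"ty":0,"tz":0,"ax":0,"ay":0,"az":0},{"gripper":0.6,"tx":0,"ty":0,"tz":0,"ax":0,"ay":0,"az":0}]}}

```text
t: 5.37
eef_pos: [0.498, 0.0734, 0.2219]
ee_rot: [0.43, 1.57, -2.476]
force: [0.2, 0.1, 0.1]
width: 0.0525
```

>>> {"name": "play_rows", "arguments": {"newtons": 30, "steps": [{"gripper":0.4,"tx":0,"ty":0,"tz":0,"ax":0,"ay":0,"az":0},{"gripper":0.1,"tx":0,"ty":0,"tz":0,"ax":0,"ay":0,"az":0},{"gripper":0,"tx":0,"ty":0,"tz":0,"ax":0,"ay":0,"az":0},{"gripper":0,"tx":0,"ty":0,"tz":0,"ax":0,"ay":0,"az":0},{"gripper":0,"tx":0,"ty":0,"tz":0,"ax":0,"ay":0,"az":0}]}}

```text
t: 5.78
eef_pos: [0.4982, 0.0735, 0.2227]
ee_rot: [-2.923, 1.569, 0.454]
force: [-1.2, -0.3, 1.5]
width: 0.0254
```

```bash
python3 -c "
from h import *
st()
s=optics.grab_frame('scene')[:,:,::-1]
cv2.imwrite('pics/c3.png',cv2.resize(s[180:320,240:400],(640,560),interpolation=cv2.INTER_CUBIC))"
```

```text
t 5.78 tcp [0.4982 0.0735 0.2227] jaw deg -166.49 x ax [ 1.3e-03  6.0e-04 -1.0e+00] F [-1.2 -0.3  1.5] M [0.03 0.5  0.01] w 0.0254 q [ 0.54  0.28 -0.59  0.   -0.7  -0.3 ]
grasp [0.4984 0.0736 0.0637]
```

View pics/c3.png

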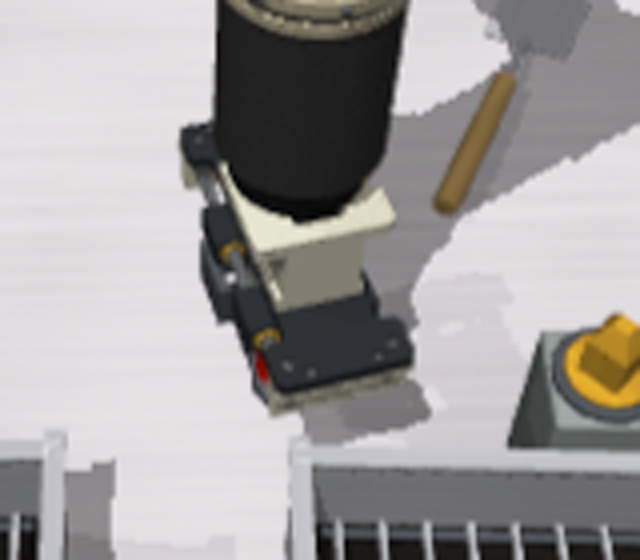

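>>> {"name": "play_rows", "arguments": {"newtons": 50, "steps": [{"gripper":0,"tx":0,"ty":0,"tz":0,"ax":0,"ay":0,"az":0},{"gripper":0,"tx":0,"ty":0,"tz":0,"ax":0,"ay":0,"az":0},{"gripper":0,"tx":-0.2,"ty":0,"tz":0,"ax":0,"ay":0,"az":0},{"gripper":0,"tx":-0.4,"ty":0,"tz":0,"ax":0,"ay":0,"az":0},{"gripper":0,"tx":-0.6,"ty":0,"tz":0,"ax":0,"ay":0,"az":0},{"gripper":0,"tx":-0.7,"ty":0,"tz":0,"ax":0,"ay":0,"az":0},{"gripper":0,"tx":-0.8,"ty":0,"tz":0,"ax":0,"ay":0,"az":0},{"gripper":0,"tx":-0.8,"ty":0,"tz":0,"ax":0,"ay":0,"az":0},{"gripper":0,"tx":-0.8,"ty":0,"tz":0,"ax":0,"ay":0,"az":0},{"gripper":0,"tx":-0.8,"ty":0,"tz":0,"ax":0,"ay":0,"az":0},{"gripper":0,"tx":-0.8,"ty":0,"tz":0,"ax":0,"ay":0,"az":0},{"gripper":0,"tx":-0.8,"ty":0,"tz":0,"ax":0,"ay":0,"az":0},{"gripper":0,"tx":-0.5,"ty":0,"tz":0,"ax":0,"ay":0,"az":0},{"gripper":0,"tx":-0.3,"ty":0,"tz":0,"ax":0,"ay":0,"az":0},{"gripper":0,"tx":0,"ty":0,"tz":0,"ax":0,"ay":0,"az":0},{"gripper":0,"tx":0,"ty":0,"tz":0,"ax":0,"ay":0,"az":0}]}}

```text
t: 7.17
eef_pos: [0.4975, 0.0732, 0.4093]
ee_rot: [-0.817, 1.57, 2.56]
force: [-0.6, -0.6, -3.5]
width: 0.025
```

```bash
python3 -c "
from h import *
st()
s=optics.grab_frame('scene')[:,:,::-1];t=optics.grab_frame('top')[:,:,::-1]
a=cv2.resize(s[160:300,250:390],(400,400),interpolation=cv2.INTER_CUBIC);b=cv2.resize(t[120:230,190:300],(400,400),interpolation=cv2.INTER_CUBIC)
cv2.imwrite('pics/c4.png',np.hstack([a,b]))"
```

```text
t 7.17 tcp [0.4975 0.0732 0.4093] jaw deg -166.52 x ax [-5.e-04  3.e-04 -1.e+00] F [-0.6 -0.6 -3.5] M [ 0.05  0.03 -0.03] w 0.025 q [ 0.54  0.07 -0.35 -0.   -1.15 -0.3 ]
grasp [0.4975 0.0733 0.2503]
```

View pics/c4.png

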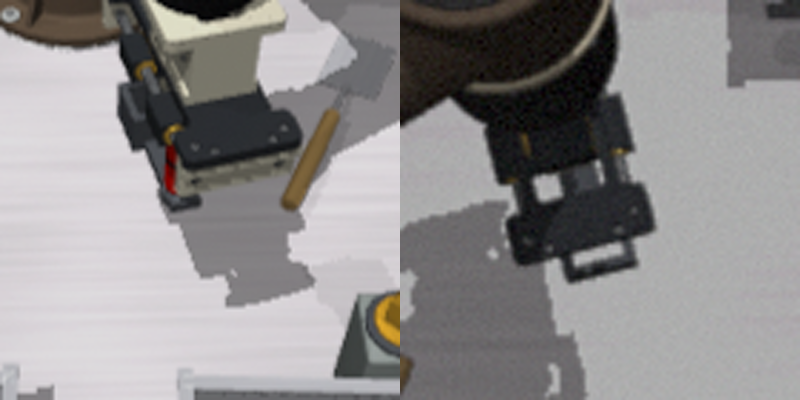

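>>> {"name": "play_rows", "arguments": {"steps": [{"gripper":0,"tx":0,"ty":0,"tz":0,"ax":-0.2,"ay":0,"az":0},{"gripper":0,"tx":0,"ty":0,"tz":0,"ax":-0.4,"ay":0,"az":0},{"gripper":0,"tx":0,"ty":0,"tz":0,"ax":-0.6,"ay":0,"az":0},{"gripper":0,"tx":0,"ty":0,"tz":0,"ax":-0.7,"ay":0,"az":0},{"gripper":0,"tx":0,"ty":0,"tz":0,"ax":-0.7,"ay":0,"az":0},{"gripper":0,"tx":0,"ty":0,"tz":0,"ax":-0.7,"ay":0,"az":0},{"gripper":0,"tx":0,"ty":0,"tz":0,"ax":-0.7,"ay":0,"az":0},{"gripper":0,"tx":0,"ty":0,"tz":0,"ax":-0.6,"ay":0,"az":0},{"gripper":0,"tx":0,"ty":0,"tz":0,"ax":-0.5,"ay":0,"az":0},{"gripper":0,"tx":0,"ty":0,"tz":0,"ax":-0.3,"ay":0,"az":0},{"gripper":0,"tx":0,"ty":0,"tz":0,"ax":-0.2,"ay":0,"az":0},{"gripper":0,"tx":0,"ty":0,"tz":0,"ax":0,"ay":0,"az":0},{"gripper":0,"tx":0,"ty":0,"tz":0,"ax":0,"ay":0,"az":0}]}}

```text
t: 8.35
eef_pos: [0.4979, 0.0734, 0.4092]
ee_rot: [-0.359, 1.57, -2.679]
force: [0.0, -0.2, -3.1]
width: 0.0248
```

```bash
python3 -c "
from h import *
a=np.radians(47);T=np.array([.578+.075*np.cos(a),.2415+.075*np.sin(a),.2503]);print(T)
st(T)
s=optics.grab_frame('scene')[:,:,::-1];t=optics.grab_frame('top')[:,:,::-1]
a=cv2.resize(s[160:300,250:390],(400,400),interpolation=cv2.INTER_CUBIC);b=cv2.resize(t[120:230,190:300],(400,400),interpolation=cv2.INTER_CUBIC)
cv2.imwrite('pics/c5.png',np.hstack([a,b]))"
```

```text
[0.62914988 0.29635153 0.2503    ]
t 8.35 tcp [0.4979 0.0734 0.4092] jaw deg -132.93 x ax [-8.e-04 -4.e-04 -1.e+00] F [ 0.  -0.2 -3.1] M [ 0.09  0.09 -0.01] w 0.0248 q [ 0.54  0.07 -0.35 -0.   -1.15  0.28]
grasp [0.4978 0.0733 0.2502]
units needed tool [-1.000e-02 -2.230e+00 -1.011e+01]
```

View pics/c5.png

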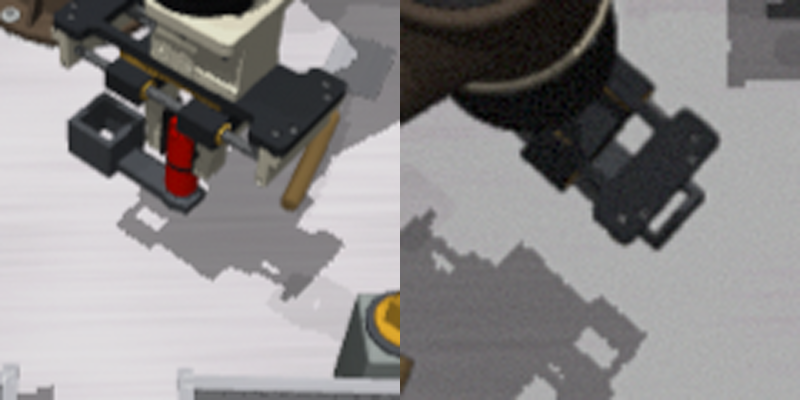

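>>> {"name": "play_rows", "arguments": {"steps": [{"gripper":0,"tx":0,"ty":0,"tz":-0.1,"ax":0,"ay":0,"az":0},{"gripper":0,"tx":0,"ty":-0.05,"tz":-0.3,"ax":0,"ay":0,"az":0},{"gripper":0,"tx":0,"ty":-0.1,"tz":-0.5,"ax":0,"ay":0,"az":0},{"gripper":0,"tx":0,"ty":-0.13,"tz":-0.6,"ax":0,"ay":0,"az":0},{"gripper":0,"tx":0,"ty":-0.14,"tz":-0.6,"ax":0,"ay":0,"az":0},{"gripper":0,"tx":0,"ty":-0.14,"tz":-0.6,"ax":0,"ay":0,"az":0},{"gripper":0,"tx":0,"ty":-0.14,"tz":-0.6,"ax":0,"ay":0,"az":0},{"gripper":0,"tx":0,"ty":-0.14,"tz":-0.6,"ax":0,"ay":0,"az":0},{"gripper":0,"tx":0,"ty":-0.14,"tz":-0.6,"ax":0,"ay":0,"az":0},{"gripper":0,"tx":0,"ty":-0.14,"tz":-0.6,"ax":0,"ay":0,"az":0},{"gripper":0,"tx":0,"ty":-0.14,"tz":-0.6,"ax":0,"ay":0,"az":0},{"gripper":0,"tx":0,"ty":-0.14,"tz":-0.6,"ax":0,"ay":0,"az":0},{"gripper":0,"tx":0,"ty":-0.14,"tz":-0.6,"ax":0,"ay":0,"az":0},{"gripper":0,"tx":0,"ty":-0.14,"tz":-0.6,"ax":0,"ay":0,"az":0},{"gripper":0,"tx":0,"ty":-0.14,"tz":-0.6,"ax":0,"ay":0,"az":0},{"gripper":0,"tx":0,"ty":-0.14,"tz":-0.6,"ax":0,"ay":0,"az":0},{"gripper":0,"tx":0,"ty":-0.13,"tz":-0.5,"ax":0,"ay":0,"az":0},{"gripper":0,"tx":0,"ty":-0.08,"tz":-0.4,"ax":0,"ay":0,"az":0},{"gripper":0,"tx":0,"ty":-0.06,"tz":-0.3,"ax":0,"ay":0,"az":0},{"gripper":0,"tx":0,"ty":0,"tz":-0.2,"ax":0,"ay":0,"az":0}]}}

```text
t: 10.12
eef_pos: [0.6294, 0.2973, 0.4093]
ee_rot: [-0.241, 1.57, -2.56]
force: [-0.1, 0.3, -4.1]
width: 0.025
```

>>> {"name": "play_rows", "arguments": {"steps": [{"gripper":0,"tx":0,"ty":0,"tz":0,"ax":0,"ay":0,"az":0},{"gripper":0,"tx":0,"ty":0,"tz":0,"ax":0,"ay":0,"az":0}]}}

```text
t: 10.28
eef_pos: [0.629, 0.2961, 0.4095]
ee_rot: [-0.179, 1.57, -2.499]
force: [-0.4, -0.4, -3.5]
width: 0.0254
```

```bash
python3 -c "
from h import *
T=[.62915,.29635,.2503]
st(T)
s=optics.grab_frame('scene')[:,:,::-1];t=optics.grab_frame('top')[:,:,::-1]
cv2.imwrite('pics/s6.png',s);cv2.imwrite('pics/t6.png',t)
a=cv2.resize(s[170:300,330:460],(520,520),interpolation=cv2.INTER_CUBIC);b=cv2.resize(t[80:160,120:200],(280,280),interpolation=cv2.INTER_CUBIC)
cv2.imwrite('pics/c6.png',np.hstack([a,np.vstack([b,np.zeros((240,280,3),np.uint8)])]))"
```

```text
t 10.28 tcp [0.629  0.2961 0.4095] jaw deg -132.91 x ax [-4.e-04 -3.e-04 -1.e+00] F [-0.4 -0.4 -3.5] M [ 0.09  0.09 -0.01] w 0.0254 q [ 0.72  0.39  0.07 -0.   -1.25  0.1 ]
grasp [0.6289 0.2961 0.2505]
units needed tool [ 0.01 -0.   -0.01]
```

View pics/c6.png

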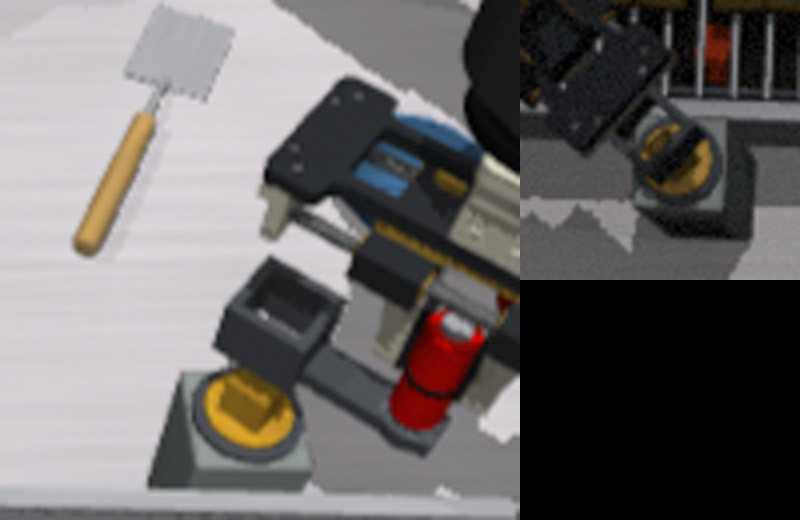

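```bash
python3 -c "
from ov import *
s=cv2.imread('pics/s6.png');t=cv2.imread('pics/t6.png')
def dr(n,im,box,k,cx,cy,a,zb):
    x0,y0,x1,y1=box;c=cv2.resize(im[y0:y1,x0:x1],None,fx=k,fy=k,interpolation=cv2.INTER_CUBIC)
    for z,h,col in((zb,.022,(255,0,0)),(zb+.036,.022,(0,255,0)),(zb+.036,.016,(0,255,255)),(.155,.0125,(255,0,255)),(.169,.005,(255,255,255))):
        p=((sq(n,cx,cy,z,h,a)-[x0,y0]+.5)*k).astype(np.int32);cv2.polylines(c,[p],True,col,1)
    return c
a=np.radians(47)
A=dr('scene',s,(370,220,450,300),5,.578,.2415,a,.1865);B=dr('top',t,(140,95,190,145),8,.578,.2415,a,.1865)
cv2.imwrite('pics/c7.png',np.hstack([A,B]))"
```

```text
(no output)
```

View pics/c7.png

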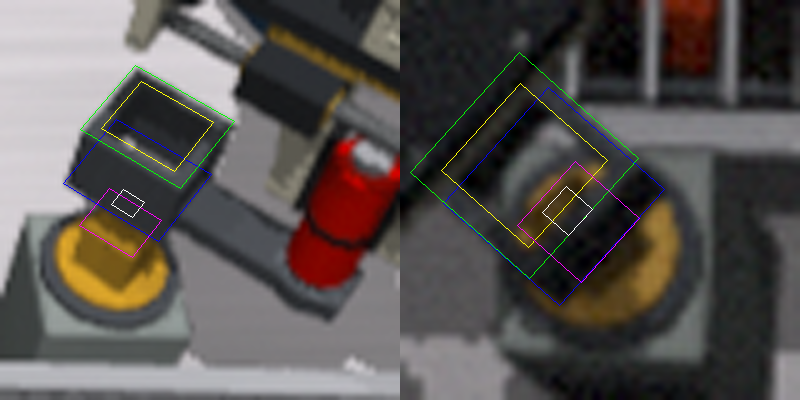

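>>> {"name": "play_rows", "arguments": {"steps": [{"gripper":0,"tx":0.1,"ty":0,"tz":0,"ax":0,"ay":0,"az":0},{"gripper":0,"tx":0.2,"ty":0,"tz":0,"ax":0,"ay":0,"az":0},{"gripper":0,"tx":0.2,"ty":0,"tz":0,"ax":0,"ay":0,"az":0},{"gripper":0,"tx":0.2,"ty":0,"tz":0,"ax":0,"ay":0,"az":0},{"gripper":0,"tx":0.2,"ty":0,"tz":0,"ax":0,"ay":0,"az":0},{"gripper":0,"tx":0.2,"ty":0,"tz":0,"ax":0,"ay":0,"az":0},{"gripper":0,"tx":0.1,"ty":0,"tz":0,"ax":0,"ay":0,"az":0},{"gripper":0,"tx":0,"ty":0,"tz":0,"ax":0,"ay":0,"az":0},{"gripper":0,"tx":0,"ty":0,"tz":0,"ax":0,"ay":0,"az":0}]}}

```text
t: 11.13
eef_pos: [0.629, 0.2964, 0.3795]
ee_rot: [0.138, 1.57, -2.182]
force: [-0.7, -0.2, -2.6]
width: 0.025
```

```bash
python3 -c "
from h import *
st()
s=optics.grab_frame('scene')[:,:,::-1];t=optics.grab_frame('top')[:,:,::-1]
cv2.imwrite('pics/s8.png',s);cv2.imwrite('pics/t8.png',t)
a=cv2.resize(s[210:300,360:450],(450,450),interpolation=cv2.INTER_CUBIC);b=cv2.resize(t[90:150,135:195],(340,340),interpolation=cv2.INTER_CUBIC)
cv2.imwrite('pics/c8.png',np.hstack([a,np.vstack([b,np.zeros((110,340,3),np.uint8)])]))"
```

```text
t 11.13 tcp [0.629  0.2964 0.3795] jaw deg -132.9 x ax [-2.e-04 -3.e-04 -1.e+00] F [-0.7 -0.2 -2.6] M [0.07 0.06 0.  ] w 0.025 q [ 0.72  0.41  0.03  0.   -1.19  0.1 ]
grasp [0.629  0.2963 0.2205]
```

View pics/c8.png

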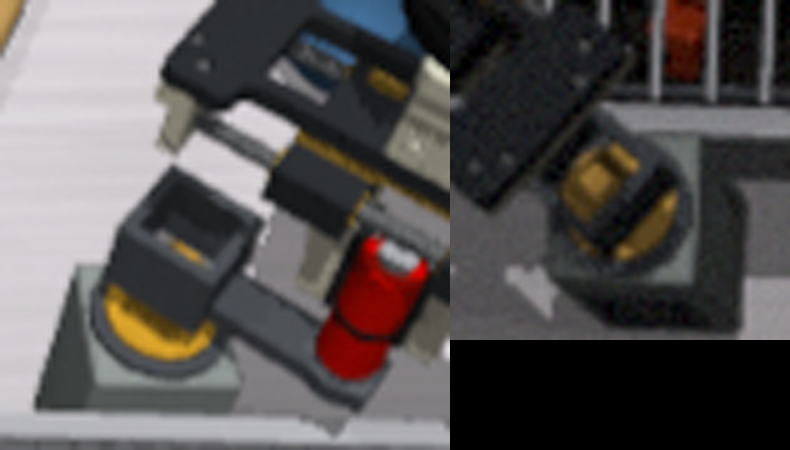

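>>> {"name": "play_rows", "arguments": {"steps": [{"gripper":0,"tx":0.1,"ty":0,"tz":0,"ax":0,"ay":0,"az":0},{"gripper":0,"tx":0.12,"ty":0,"tz":0,"ax":0,"ay":0,"az":0},{"gripper":0,"tx":0.12,"ty":0,"tz":0,"ax":0,"ay":0,"az":0},{"gripper":0,"tx":0.12,"ty":0,"tz":0,"ax":0,"ay":0,"az":0},{"gripper":0,"tx":0.12,"ty":0,"tz":0,"ax":0,"ay":0,"az":0},{"gripper":0,"tx":0.12,"ty":0,"tz":0,"ax":0,"ay":0,"az":0},{"gripper":0,"tx":0,"ty":0,"tz":0,"ax":0,"ay":0,"az":0}]}}

```text
t: 11.82
eef_pos: [0.6288, 0.2963, 0.3612]
ee_rot: [-0.312, 1.57, -2.631]
force: [0.2, 0.2, -3.9]
width: 0.0252
```

>>> {"name": "play_rows", "arguments": {"steps": [{"gripper":0,"tx":0.1,"ty":0,"tz":0,"ax":0,"ay":0,"az":0},{"gripper":0,"tx":0.1,"ty":0,"tz":0,"ax":0,"ay":0,"az":0},{"gripper":0,"tx":0.1,"ty":0,"tz":0,"ax":0,"ay":0,"az":0},{"gripper":0,"tx":0.06,"ty":0,"tz":0,"ax":0,"ay":0,"az":0},{"gripper":0,"tx":0,"ty":0,"tz":0,"ax":0,"ay":0,"az":0},{"gripper":0,"tx":0,"ty":0,"tz":0,"ax":0,"ay":0,"az":0}]}}

```text
t: 12.32
eef_pos: [0.629, 0.2963, 0.3531]
ee_rot: [0.212, 1.571, -2.108]
force: [-0.3, -0.3, -3.7]
width: 0.0251
```

```bash
python3 -c "
from h import *
st()
s=optics.grab_frame('scene')[:,:,::-1];t=optics.grab_frame('top')[:,:,::-1]
cv2.imwrite('pics/s9.png',s);cv2.imwrite('pics/t9.png',t)
a=cv2.resize(s[210:300,360:450],(450,450),interpolation=cv2.INTER_CUBIC);b=cv2.resize(t[90:150,135:195],(340,340),interpolation=cv2.INTER_CUBIC)
cv2.imwrite('pics/c9.png',np.hstack([a,np.vstack([b,np.zeros((110,340,3),np.uint8)])]))"
```

```text
t 12.32 tcp [0.629  0.2963 0.3531] jaw deg -132.9 x ax [-1.e-04 -1.e-04 -1.e+00] F [-0.3 -0.3 -3.7] M [0.07 0.05 0.05] w 0.0251 q [ 0.72  0.42 -0.01  0.   -1.14  0.1 ]
grasp [0.629  0.2963 0.1941]
```

View pics/c9.png

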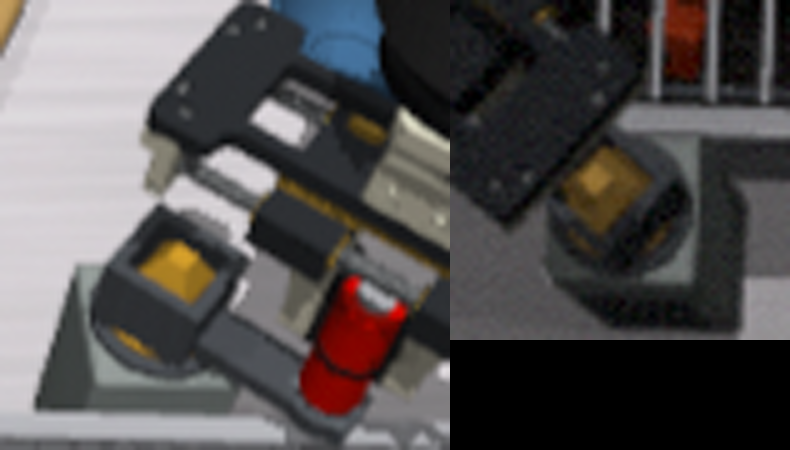

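>>> {"name": "play_rows", "arguments": {"steps": [{"gripper":0,"tx":0.04,"ty":0,"tz":0,"ax":0,"ay":0,"az":0},{"gripper":0,"tx":0,"ty":0,"tz":0,"ax":0,"ay":0,"az":0},{"gripper":0,"tx":0,"ty":0,"tz":0,"ax":0,"ay":0,"az":0}]}}

```text
t: 12.67
eef_pos: [0.629, 0.2963, 0.3522]
ee_rot: [-1.622, 1.571, 2.341]
force: [-0.3, 0.7, -2.6]
width: 0.0252
```

>>> {"name": "play_rows", "arguments": {"steps": [{"gripper":0,"tx":0.02,"ty":0,"tz":0,"ax":0,"ay":0,"az":0},{"gripper":0,"tx":0,"ty":0,"tz":0,"ax":0,"ay":0,"az":0},{"gripper":0,"tx":0,"ty":0,"tz":0,"ax":0,"ay":0,"az":0}]}}

```text
t: 12.92
eef_pos: [0.629, 0.2963, 0.3519]
ee_rot: [2.715, 1.57, 0.396]
force: [1.7, -0.3, -2.5]
width: 0.025
```

>>> {"name": "play_rows", "arguments": {"steps": [{"gripper":0,"tx":0.04,"ty":0,"tz":0,"ax":0,"ay":0,"az":0},{"gripper":0,"tx":0,"ty":0,"tz":0,"ax":0,"ay":0,"az":0},{"gripper":0,"tx":0,"ty":0,"tz":0,"ax":0,"ay":0,"az":0}]}}

```text
t: 13.17
eef_pos: [0.6291, 0.2964, 0.3515]
ee_rot: [2.615, 1.57, 0.295]
force: [-0.6, 0.1, 3.5]
width: 0.0252
```

>>> {"name": "play_rows", "arguments": {"steps": [{"gripper":0,"tx":0.04,"ty":0,"tz":0,"ax":0,"ay":0,"az":0},{"gripper":0,"tx":0,"ty":0,"tz":0,"ax":0,"ay":0,"az":0},{"gripper":0,"tx":0,"ty":0,"tz":0,"ax":0,"ay":0,"az":0}]}}

```text
t: 13.42
eef_pos: [0.6292, 0.2964, 0.3512]
ee_rot: [2.602, 1.569, 0.283]
force: [-2.3, -0.7, 7.6]
width: 0.025
```

>>> {"name": "play_rows", "arguments": {"newtons": 20, "steps": [{"gripper":0,"tx":-0.03,"ty":0,"tz":0,"ax":0,"ay":0,"az":0},{"gripper":0,"tx":0,"ty":0.26,"tz":0.011,"ax":0,"ay":0,"az":0},{"gripper":0,"tx":0,"ty":0.26,"tz":0.035,"ax":0,"ay":0,"az":0},{"gripper":0,"tx":0,"ty":0.505,"tz":0.135,"ax":0,"ay":0,"az":0},{"gripper":0,"tx":0,"ty":0.474,"tz":0.221,"ax":0,"ay":0,"az":0},{"gripper":0,"tx":0,"ty":0.428,"tz":0.3,"ax":0,"ay":0,"az":0},{"gripper":0,"tx":0,"ty":0.37,"tz":0.37,"ax":0,"ay":0,"az":0},{"gripper":0,"tx":0,"ty":0.3,"tz":0.428,"ax":0,"ay":0,"az":0},{"gripper":0,"tx":0,"ty":0.221,"tz":0.474,"ax":0,"ay":0,"az":0},{"gripper":0,"tx":0,"ty":0.135,"tz":0.505,"ax":0,"ay":0,"az":0},{"gripper":0,"tx":0,"ty":0.046,"tz":0.521,"ax":0,"ay":0,"az":0},{"gripper":0,"tx":0,"ty":0,"tz":0,"ax":0,"ay":0,"az":0},{"gripper":0,"tx":0,"ty":0,"tz":0,"ax":0,"ay":0,"az":0}]}}

```text
t: 14.5
eef_pos: [0.6323, 0.189, 0.3502]
ee_rot: [-0.526, 1.569, -2.847]
force: [-3.1, 0.8, 3.5]
width: 0.0257
```

```bash
python3 -c "
from h import *
s,M,g=st()
d=g[:2]-[.578,.2415];print('rel angle',np.degrees(np.arctan2(d[1],d[0])),'r',np.hypot(*d))
s=optics.grab_frame('scene')[:,:,::-1];t=optics.grab_frame('top')[:,:,::-1]
cv2.imwrite('pics/s10.png',s);cv2.imwrite('pics/t10.png',t)
a=cv2.resize(s[200:300,350:450],(450,450),interpolation=cv2.INTER_CUBIC);b=cv2.resize(t[90:150,135:195],(340,340),interpolation=cv2.INTER_CUBIC)
cv2.imwrite('pics/c10.png',np.hstack([a,np.vstack([b,np.zeros((110,340,3),np.uint8)])]))"
```

```text
t 14.5 tcp [0.6323 0.189  0.3502] jaw deg -132.96 x ax [-1.6e-03 -5.0e-04 -1.0e+00] F [-3.1  0.8  3.5] M [0.23 1.57 0.02] w 0.0257 q [ 0.59  0.37 -0.1  -0.   -1.1   0.24]
grasp [0.6321 0.1889 0.1912]
rel angle -44.21221906854093 r 0.07544579844408783
```

View pics/c10.png

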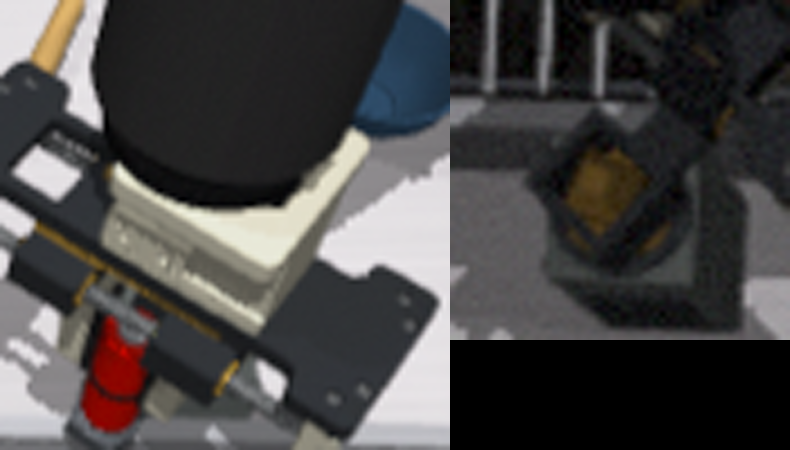

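>>> {"name": "play_rows", "arguments": {"steps": [{"gripper":0,"tx":-0.02,"ty":-0.011,"tz":0.26,"ax":0,"ay":0,"az":0},{"gripper":0,"tx":0,"ty":-0.035,"tz":0.26,"ax":0,"ay":0,"az":0},{"gripper":0,"tx":0,"ty":-0.135,"tz":0.505,"ax":0,"ay":0,"az":0},{"gripper":0,"tx":0,"ty":-0.221,"tz":0.474,"ax":0,"ay":0,"az":0},{"gripper":0,"tx":0,"ty":-0.3,"tz":0.428,"ax":0,"ay":0,"az":0},{"gripper":0,"tx":0,"ty":-0.37,"tz":0.37,"ax":0,"ay":0,"az":0},{"gripper":0,"tx":0,"ty":-0.428,"tz":0.3,"ax":0,"ay":0,"az":0},{"gripper":0,"tx":0,"ty":-0.474,"tz":0.221,"ax":0,"ay":0,"az":0},{"gripper":0,"tx":0,"ty":-0.505,"tz":0.135,"ax":0,"ay":0,"az":0},{"gripper":0,"tx":0,"ty":-0.521,"tz":0.046,"ax":0,"ay":0,"az":0},{"gripper":0,"tx":0,"ty":-0.521,"tz":-0.046,"ax":0,"ay":0,"az":0},{"gripper":0,"tx":0,"ty":-0.505,"tz":-0.135,"ax":0,"ay":0,"az":0},{"gripper":0,"tx":0,"ty":-0.474,"tz":-0.221,"ax":0,"ay":0,"az":0},{"gripper":0,"tx":0,"ty":-0.428,"tz":-0.3,"ax":0,"ay":0,"az":0},{"gripper":0,"tx":0,"ty":-0.37,"tz":-0.37,"ax":0,"ay":0,"az":0},{"gripper":0,"tx":0,"ty":-0.3,"tz":-0.428,"ax":0,"ay":0,"az":0},{"gripper":0,"tx":0,"ty":-0.221,"tz":-0.474,"ax":0,"ay":0,"az":0},{"gripper":0,"tx":0,"ty":-0.135,"tz":-0.505,"ax":0,"ay":0,"az":0},{"gripper":0,"tx":0,"ty":-0.046,"tz":-0.521,"ax":0,"ay":0,"az":0},{"gripper":0,"tx":0,"ty":0,"tz":0,"ax":0,"ay":0,"az":0}]}}

```text
t: 16.27
eef_pos: [0.5238, 0.2954, 0.3507]
ee_rot: [-1.305, 1.57, 2.66]
force: [-1.7, 3.2, 7.5]
width: 0.0254
```

```bash
cat > chk.py <<'E'
from h import *
import sys
s,M,g=st()
d=g[:2]-[.578,.2415];print('rel angle',np.degrees(np.arctan2(d[1],d[0])),'r',np.hypot(*d))
s=optics.grab_frame('scene')[:,:,::-1];t=optics.grab_frame('top')[:,:,::-1]
a=cv2.resize(s[200:300,350:450],(450,450),interpolation=cv2.INTER_CUBIC);b=cv2.resize(t[90:150,135:195],(340,340),interpolation=cv2.INTER_CUBIC)
cv2.imwrite(sys.argv[1],np.hstack([a,np.vstack([b,np.zeros((110,340,3),np.uint8)])]))
E
python3 chk.py pics/c11.png
```

```text
t 16.27 tcp [0.5238 0.2954 0.3507] jaw deg -132.83 x ax [-6.e-04  3.e-04 -1.e+00] F [-1.7  3.2  7.5] M [1.15 0.82 0.03] w 0.0254 q [ 0.84  0.28 -0.23 -0.   -1.06 -0.01]
grasp [0.5237 0.2954 0.1917]
rel angle 135.1778683575241 r 0.07649255930279503
```

View pics/c11.png

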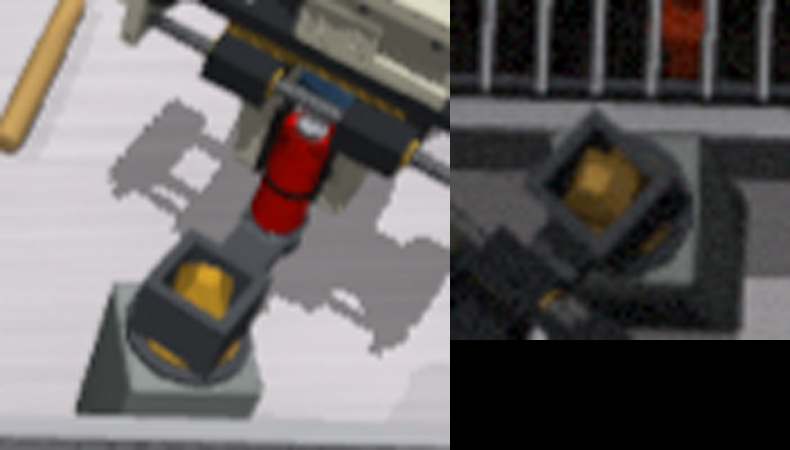

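>>> {"name": "play_rows", "arguments": {"steps": [{"gripper":0,"tx":-0.02,"ty":0.011,"tz":-0.26,"ax":0,"ay":0,"az":0},{"gripper":0,"tx":0,"ty":0.035,"tz":-0.26,"ax":0,"ay":0,"az":0},{"gripper":0,"tx":0,"ty":0.135,"tz":-0.505,"ax":0,"ay":0,"az":0},{"gripper":0,"tx":0,"ty":0.221,"tz":-0.474,"ax":0,"ay":0,"az":0},{"gripper":0,"tx":0,"ty":0.3,"tz":-0.428,"ax":0,"ay":0,"az":0},{"gripper":0,"tx":0,"ty":0.37,"tz":-0.37,"ax":0,"ay":0,"az":0},{"gripper":0,"tx":0,"ty":0.428,"tz":-0.3,"ax":0,"ay":0,"az":0},{"gripper":0,"tx":0,"ty":0.474,"tz":-0.221,"ax":0,"ay":0,"az":0},{"gripper":0,"tx":0,"ty":0.505,"tz":-0.135,"ax":0,"ay":0,"az":0},{"gripper":0,"tx":0,"ty":0.521,"tz":-0.046,"ax":0,"ay":0,"az":0},{"gripper":0,"tx":0,"ty":0.521,"tz":0.046,"ax":0,"ay":0,"az":0},{"gripper":0,"tx":0,"ty":0.505,"tz":0.135,"ax":0,"ay":0,"az":0},{"gripper":0,"tx":0,"ty":0.474,"tz":0.221,"ax":0,"ay":0,"az":0},{"gripper":0,"tx":0,"ty":0.428,"tz":0.3,"ax":0,"ay":0,"az":0},{"gripper":0,"tx":0,"ty":0.37,"tz":0.37,"ax":0,"ay":0,"az":0},{"gripper":0,"tx":0,"ty":0.3,"tz":0.428,"ax":0,"ay":0,"az":0},{"gripper":0,"tx":0,"ty":0.221,"tz":0.474,"ax":0,"ay":0,"az":0},{"gripper":0,"tx":0,"ty":0.135,"tz":0.505,"ax":0,"ay":0,"az":0},{"gripper":0,"tx":0,"ty":0.046,"tz":0.521,"ax":0,"ay":0,"az":0},{"gripper":0,"tx":0,"ty":0,"tz":0,"ax":0,"ay":0,"az":0}]}}

```text
t: 18.03
eef_pos: [0.6311, 0.1887, 0.351]
ee_rot: [-0.959, 1.569, 3.004]
force: [-2.8, 1.9, -0.0]
width: 0.0255
```

```bash
python3 chk.py pics/c12.png
```

```text
t 18.03 tcp [0.6311 0.1887 0.351 ] jaw deg -132.96 x ax [-1.8e-03  2.0e-04 -1.0e+00] F [-2.8  1.9 -0. ] M [0.78 1.37 0.07] w 0.0255 q [ 0.59  0.37 -0.1  -0.   -1.1   0.24]
grasp [0.6308 0.1887 0.192 ]
rel angle -44.95632203284032 r 0.07467907500809633
```

View pics/c12.png

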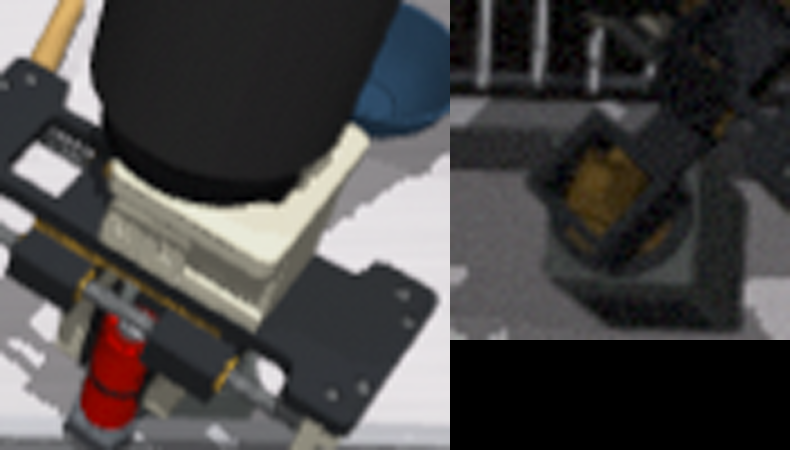

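450° of crank so far, and everything is tracking. Next, 450→630.

>>> {"name": "play_rows", "arguments": {"steps": [{"gripper":0,"tx":0,"ty":-0.011,"tz":0.26,"ax":0,"ay":0,"az":0},{"gripper":0,"tx":0,"ty":-0.035,"tz":0.26,"ax":0,"ay":0,"az":0},{"gripper":0,"tx":0,"ty":-0.135,"tz":0.505,"ax":0,"ay":0,"az":0},{"gripper":0,"tx":0,"ty":-0.221,"tz":0.474,"ax":0,"ay":0,"az":0},{"gripper":0,"tx":0,"ty":-0.3,"tz":0.428,"ax":0,"ay":0,"az":0},{"gripper":0,"tx":0,"ty":-0.37,"tz":0.37,"ax":0,"ay":0,"az":0},{"gripper":0,"tx":0,"ty":-0.428,"tz":0.3,"ax":0,"ay":0,"az":0},{"gripper":0,"tx":0,"ty":-0.474,"tz":0.221,"ax":0,"ay":0,"az":0},{"gripper":0,"tx":0,"ty":-0.505,"tz":0.135,"ax":0,"ay":0,"az":0},{"gripper":0,"tx":0,"ty":-0.521,"tz":0.046,"ax":0,"ay":0,"az":0},{"gripper":0,"tx":0,"ty":-0.521,"tz":-0.046,"ax":0,"ay":0,"az":0},{"gripper":0,"tx":0,"ty":-0.505,"tz":-0.135,"ax":0,"ay":0,"az":0},{"gripper":0,"tx":0,"ty":-0.474,"tz":-0.221,"ax":0,"ay":0,"az":0},{"gripper":0,"tx":0,"ty":-0.428,"tz":-0.3,"ax":0,"ay":0,"az":0},{"gripper":0,"tx":0,"ty":-0.37,"tz":-0.37,"ax":0,"ay":0,"az":0},{"gripper":0,"tx":0,"ty":-0.3,"tz":-0.428,"ax":0,"ay":0,"az":0},{"gripper":0,"tx":0,"ty":-0.221,"tz":-0.474,"ax":0,"ay":0,"az":0},{"gripper":0,"tx":0,"ty":-0.135,"tz":-0.505,"ax":0,"ay":0,"az":0},{"gripper":0,"tx":0,"ty":-0.046,"tz":-0.521,"ax":0,"ay":0,"az":0},{"gripper":0,"tx":0,"ty":0,"tz":0,"ax":0,"ay":0,"az":0}]}}

```text
t: 19.8
eef_pos: [0.5243, 0.2951, 0.3512]
ee_rot: [-2.776, 1.57, 1.188]
force: [-1.7, 3.1, 4.2]
width: 0.0259
```

```bash
python3 chk.py pics/c13.png
```

```text
t 19.8 tcp [0.5243 0.2951 0.3512] jaw deg -132.84 x ax [ 3.e-04  9.e-04 -1.e+00] F [-1.7  3.1  4.2] M [1.22 0.73 0.03] w 0.0259 q [ 0.84  0.28 -0.23 -0.   -1.06 -0.01]
grasp [0.5243 0.2953 0.1922]
rel angle 134.96587757810687 r 0.07597437181956851
```

View pics/c13.png

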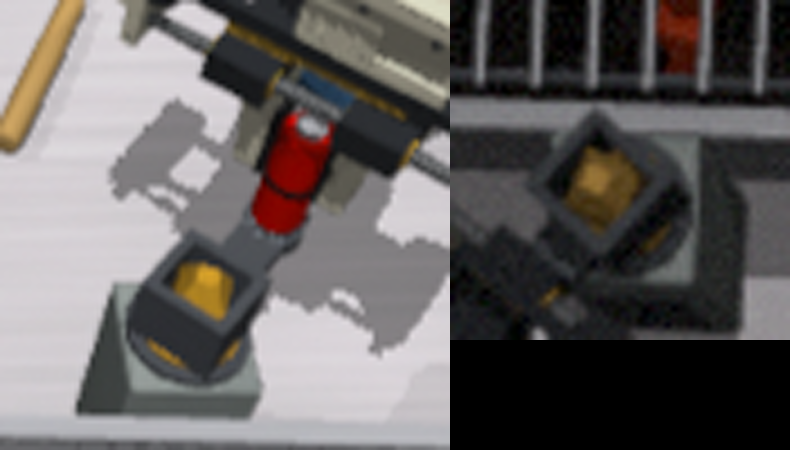

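>>> {"name": "play_rows", "arguments": {"steps": [{"gripper":0,"tx":0,"ty":0.046,"tz":-0.521,"ax":0,"ay":0,"az":0},{"gripper":0,"tx":0,"ty":0.135,"tz":-0.505,"ax":0,"ay":0,"az":0},{"gripper":0,"tx":0,"ty":0.221,"tz":-0.474,"ax":0,"ay":0,"az":0},{"gripper":0,"tx":0,"ty":0.3,"tz":-0.428,"ax":0,"ay":0,"az":0},{"gripper":0,"tx":0,"ty":0.37,"tz":-0.37,"ax":0,"ay":0,"az":0},{"gripper":0,"tx":0,"ty":0.428,"tz":-0.3,"ax":0,"ay":0,"az":0},{"gripper":0,"tx":0,"ty":0.474,"tz":-0.221,"ax":0,"ay":0,"az":0},{"gripper":0,"tx":0,"ty":0.505,"tz":-0.135,"ax":0,"ay":0,"az":0},{"gripper":0,"tx":0,"ty":0.521,"tz":-0.046,"ax":0,"ay":0,"az":0},{"gripper":0,"tx":0,"ty":0.521,"tz":0.046,"ax":0,"ay":0,"az":0},{"gripper":0,"tx":0,"ty":0.505,"tz":0.135,"ax":0,"ay":0,"az":0},{"gripper":0,"tx":0,"ty":0.474,"tz":0.221,"ax":0,"ay":0,"az":0},{"gripper":0,"tx":0,"ty":0.428,"tz":0.3,"ax":0,"ay":0,"az":0},{"gripper":0,"tx":0,"ty":0.37,"tz":0.37,"ax":0,"ay":0,"az":0},{"gripper":0,"tx":0,"ty":0.3,"tz":0.428,"ax":0,"ay":0,"az":0},{"gripper":0,"tx":0,"ty":0.221,"tz":0.474,"ax":0,"ay":0,"az":0},{"gripper":0,"tx":0,"ty":0.135,"tz":0.505,"ax":0,"ay":0,"az":0},{"gripper":0,"tx":0,"ty":0.046,"tz":0.521,"ax":0,"ay":0,"az":0},{"gripper":0,"tx":0,"ty":-0.046,"tz":0.521,"ax":0,"ay":0,"az":0},{"gripper":0,"tx":0,"ty":-0.135,"tz":0.505,"ax":0,"ay":0,"az":0}]}}

```text
t: 21.57
eef_pos: [0.611, 0.1741, 0.3512]
ee_rot: [-2.577, 1.569, 1.387]
force: [-1.3, 9.6, -2.3]
width: 0.0252
```

>>> {"name": "play_rows", "arguments": {"newtons": 5, "steps": [{"gripper":0,"tx":0,"ty":0,"tz":0,"ax":0,"ay":0,"az":0},{"gripper":0,"tx":0,"ty":0,"tz":0,"ax":0,"ay":0,"az":0},{"gripper":0,"tx":0,"ty":0,"tz":0,"ax":0,"ay":0,"az":0}]}}

```text
t: 21.82
eef_pos: [0.6111, 0.174, 0.3511]
ee_rot: [-0.349, 1.569, -2.668]
force: [-2.4, 2.9, -1.7]
width: 0.0258
```

```bash
python3 chk.py pics/c14.png
```

```text
t 21.82 tcp [0.6111 0.174  0.3511] jaw deg -132.89 x ax [-1.3e-03 -7.0e-04 -1.0e+00] F [-2.4  2.9 -1.7] M [0.8  0.98 0.02] w 0.0258 q [ 0.58  0.33 -0.15 -0.   -1.09  0.24]
grasp [0.6109 0.1738 0.1921]
rel angle -64.06685055156312 r 0.07522682078367933
```

View pics/c14.png

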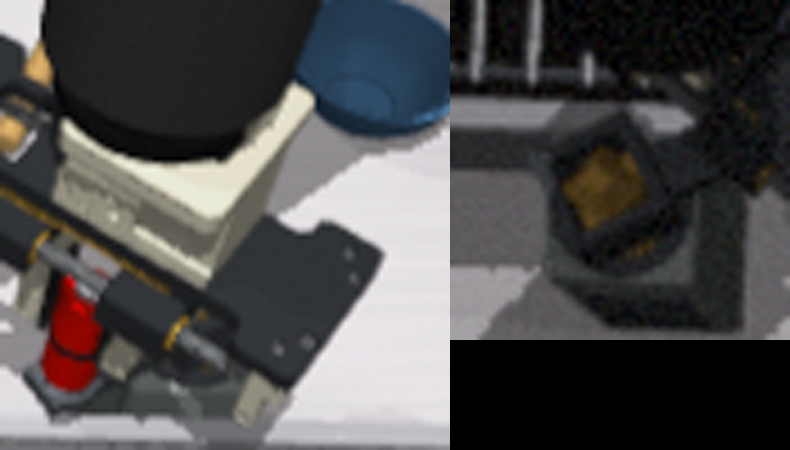

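>>> {"name": "play_rows", "arguments": {"steps": [{"gripper":0.35,"tx":0,"ty":0,"tz":0,"ax":0,"ay":0,"az":0},{"gripper":0.5,"tx":0,"ty":0,"tz":0,"ax":0,"ay":0,"az":0},{"gripper":0.6,"tx":0,"ty":0,"tz":0,"ax":0,"ay":0,"az":0},{"gripper":0.6,"tx":0,"ty":0,"tz":0,"ax":0,"ay":0,"az":0},{"gripper":0.6,"tx":0,"ty":0,"tz":0,"ax":0,"ay":0,"az":0},{"gripper":0.6,"tx":-0.2,"ty":0,"tz":0,"ax":0,"ay":0,"az":0},{"gripper":0.6,"tx":-0.5,"ty":0,"tz":0,"ax":0,"ay":0,"az":0},{"gripper":0.6,"tx":-0.8,"ty":0,"tz":0,"ax":0,"ay":0,"az":0},{"gripper":0.6,"tx":-0.8,"ty":0,"tz":0,"ax":0,"ay":0,"az":0},{"gripper":0.6,"tx":-0.8,"ty":0,"tz":0,"ax":0,"ay":0,"az":0},{"gripper":0.6,"tx":-0.8,"ty":0,"tz":0,"ax":0,"ay":0,"az":0},{"gripper":0.6,"tx":-0.4,"ty":0,"tz":0,"ax":0,"ay":0,"az":0},{"gripper":0.6,"tx":-0.1,"ty":0,"tz":0,"ax":0,"ay":0,"az":0}]}}

```text
t: 23.0
eef_pos: [0.6124, 0.1746, 0.4641]
ee_rot: [2.745, 1.567, 0.426]
force: [-0.5, 1.2, -0.4]
width: 0.0528
```

>>> {"name": "play_rows", "arguments": {"steps": [{"gripper":0.6,"tx":0,"ty":0,"tz":0.3,"ax":0,"ay":0,"az":0},{"gripper":0.6,"tx":0,"ty":0,"tz":0.6,"ax":0,"ay":0,"az":0},{"gripper":0.6,"tx":0,"ty":0.3,"tz":0.9,"ax":0,"ay":0,"az":0},{"gripper":0.6,"tx":0,"ty":0.3,"tz":0.9,"ax":0,"ay":0,"az":0},{"gripper":0.6,"tx":0,"ty":0.3,"tz":0.9,"ax":0,"ay":0,"az":0},{"gripper":0.6,"tx":0,"ty":0.3,"tz":0.9,"ax":0,"ay":0,"az":0},{"gripper":0.6,"tx":0,"ty":0.3,"tz":0.9,"ax":0,"ay":0,"az":0},{"gripper":0.6,"tx":0,"ty":0.3,"tz":0.9,"ax":0,"ay":0,"az":0},{"gripper":0.6,"tx":0,"ty":0.3,"tz":0.9,"ax":0,"ay":0,"az":0},{"gripper":0.6,"tx":0,"ty":0.1,"tz":0.6,"ax":0,"ay":0,"az":0},{"gripper":0.6,"tx":0,"ty":0,"tz":0.2,"ax":0,"ay":0,"az":0},{"gripper":0.6,"tx":0,"ty":0,"tz":0,"ax":0,"ay":0,"az":0}]}}

```text
t: 24.0
eef_pos: [0.5153, -0.0102, 0.4609]
ee_rot: [-0.874, 1.57, 3.088]
force: [-0.3, 0.8, -0.2]
width: 0.0527
```

```bash
python3 - <<'E'
from h import *
st()
s=optics.grab_frame('scene')[:,:,::-1];t=optics.grab_frame('top')[:,:,::-1]
cv2.imwrite('pics/s15.png',s);cv2.imwrite('pics/t15.png',t)
a=cv2.resize(s[210:300,340:430],(400,400),interpolation=cv2.INTER_CUBIC);b=cv2.resize(t[90:160,130:200],(400,400),interpolation=cv2.INTER_CUBIC)
cv2.imwrite('pics/c15.png',np.hstack([a,b]))
E
```

```text
t 24.0 tcp [ 0.5153 -0.0102  0.4609] jaw deg -132.98 x ax [-7.e-04  0.e+00 -1.e+00] F [-0.3  0.8 -0.2] M [0.04 0.14 0.03] w 0.0527 q [ 0.36  0.06 -0.24 -0.   -1.27  0.46]
grasp [ 0.5152 -0.0101  0.3019]
```

View pics/c15.png

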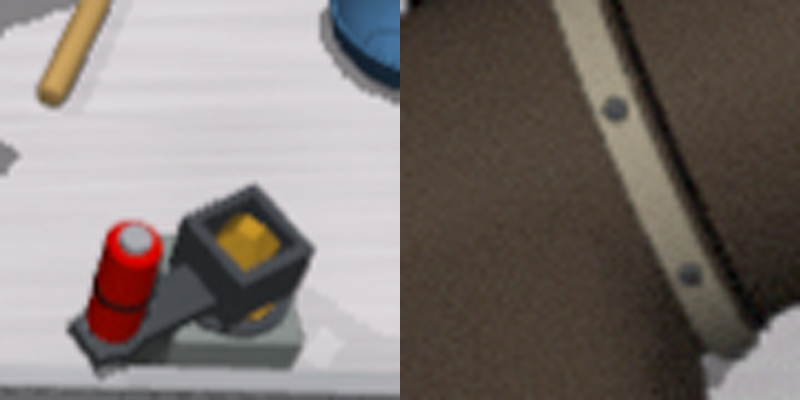

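View pics/s15.png

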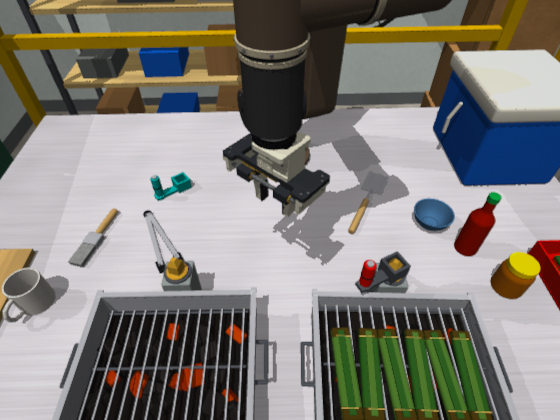

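```bash
python3 -c "
from ov import *
s=cv2.imread('pics/s15.png')
x0,y0,x1,y1=350,235,425,300;k=7;out=[]
for ca,sa in((-64,47),(-64,40)):
    c=cv2.resize(s[y0:y1,x0:x1],None,fx=5,fy=5,interpolation=cv2.INTER_CUBIC)
    for z,h,col,a in((.129,.022,(255,0,0),ca),(.165,.022,(0,255,0),ca),(.165,.016,(0,255,255),ca),(.155,.0125,(255,0,255),sa),(.169,.005,(255,255,255),sa)):
        p=((sq('scene',.579,.2425,z,h,np.radians(a))-[x0,y0]+.5)*5).astype(np.int32);cv2.polylines(c,[p],True,col,1)
    out.append(c)
cv2.imwrite('pics/c16.png',np.hstack(out))"
```

```text
(no output)
```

View pics/c16.png

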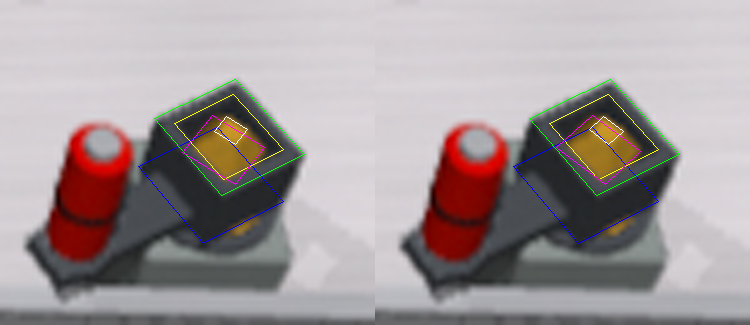

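```bash
python3 -c "
from station import job_done
print(job_done())"
```

```text
the job is handed in; nothing more can be done
None
```

I fitted the steel crank onto the brass shaft of the parcel grill, wound it clockwise, and left it sitting on the shaft. The job went in at about 24 s of the 61 s allowed.

- **Fit:** The crank went down until it met a rising contact force of about 8 N. A model of the hub drawn at seat height matched the final scene picture to about a pixel.
- **Winding:** The grip went through about 830° clockwise. The shaft lags by about 20° of play, so it turned about 2.25 turns. Its square in the final picture fits that angle, but a picture shows the angle only to the nearest quarter turn. The turn count comes from the arm's path and the checks along the way.
- **Release:** The gripper opened, rose and moved clear, and the force reading was back near zero. The bare grill's shaft and the turquoise look-alike were not touched.

**Checks that failed or disagreed:**
- The two cameras differed by about 2–4 mm on where the shaft stood, so I used the middle. That was inside the crank's play.
- The arm hid the shaft in the last top picture, so the final check rests on the scene camera alone.
- I did not measure the height of the rack directly.
- My first three move calls were refused because the rows left out some fields. Nothing moved.

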